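# Comb the spacer rods into rows

## Robot

A 6-joint arm with a two-finger parallel gripper is mounted at the origin on the work surface. World frame = base frame: x ahead of the robot, y to its left, z up, the work surface at z = 0. Lengths are in mm, angles in degrees, forces in N, time in s.
With the tool pointing down it reaches from about 275 to 825 mm from the base axis. Payload 5.2 kg.
Tool frame: the origin (TCP) lies midway between the tips of the shut fingers; the grasp point (between the pads) lies 19 mm behind it; z points along the fingers, y is the line along which they close (so a half turn about z gives the same grasp; the last joint's range is limited). The gripper opens to 93 mm and grips with 3 to 60 N. Pads are 15 mm wide; open, the fingers measure 128 mm over their backs; the gripper's body (75 mm by 188 mm) begins 65 mm behind the grasp point.
Start: joints at [58.224, 14.817, 87.949, -0, 77.235, -11.62], TCP at [189.502, 516.327, 218.653] pointing down, gripper open.
Joint ranges: [-179.93, 179.93], [-52.35, 119.4], [10.71, 147.94], [-69.91, 249.91], [12.55, 155.21], [-178.61, 178.61]. Speed limits (degrees/s): [147.25, 147.25, 180, 180, 180, 180].

## Interface

Orientations are given as [roll, pitch, yaw] about the fixed x, y, z axes, in that order (R = Rz(yaw) Ry(pitch) Rx(roll)).
In Python, from bench import manip gives the robot as it stands.
- The arm moves only by the tool arm_command, never from a script. Its argument "plan" is one flat list of numbers, 7 for each row, row after row: the shift along the tool's x, y, z in m, then the turn, a rotation vector about the tool's x, y, z in degrees, then the gripper command: -1 is shut, 1 is fully open, values between are in proportion. In form: [tx, ty, tz, rx, ry, rz, fingers, tx, ty, tz, rx, ry, rz, fingers, ...]. A call has exactly 5 rows; each row shifts and turns the commanded pose from where the row before left it, along the tool's axes as they then stand; what a row does not reach is not made up. A row lasts 1/12 s, in which the tool goes at most 41.7 mm and 7.16 degrees, less where a joint would pass 70% of its speed; a pose out of reach is approached as far as the arm can. A call is refused whole if a number of a shift passes 0.0417 or a number of a turn 7.16, either way. A call with a gripper value outside its range is refused whole. The fingers move at their own pace and stop on an object; "newtons" is the grip in N (left out, the last holds). Time passes only in rows, so rows that do not move let the fingers close, or fill a call up. It gives the time, the measured TCP pose, the force and the opening at its end, in the units of the state.
- manip.observe(): the state, without advancing time (a new reading comes with each control period).
- manip.snapshot(name): name is "scene" or "side" or "wrist"; returns a dict with "color" (420x560x3 uint8, blue, green, red), "fx", "fy", "cx", "cy" (pixels), "distortion" ([k1, k2, p1, p2, k3] as OpenCV has them; the pictures are not rectified), "view" (4x4, takes a point from world to camera coordinates). Camera axes: x right, y down, z forward; pixel columns grow to the right and rows downward; lengths in mm; the calibration is good to about 2 mm. A picture is of the moment at which its call begins. There is no depth.
- manip.sign_off(): hands the job in, once; it reports no verdict.
The state is a dict: "clock": time; "joint_pos": joint angles; "qd": joint speeds; "joint_torque": joint torques, N m; "tool_pos": TCP position; "tool_rot": TCP orientation; "ft_force": force on the tool from outside, world axes, zero at the start; "wrist_torque": the same for the moment, N m; "finger_gap": opening from 0.0 (shut) to 1.0 (fully open).
Only numpy, scipy, OpenCV 4.12 (cv2) and the standard library are available. Lean on these libraries where they do the work, as an engineer would, in place of code of your own. Each camera call takes 0.05 s, during which the arm holds its last target. There are 200 camera calls.

## Task

Pick up the rake from its cork pad and comb the three loose brass rods in each bay of the grey tray towards the robot, so that they lie side by side, parallel, in a row against that bay's aluminium stop bar. Do the bay on the robot's left first, then the other, and press each row home against its bar with the rake, firmly but gently (about 8 N, held for a second), moving the rods only with the rake, then stand the rake back on its pad and leave everything else on the bench alone.

Things in the scene. Friction and masses are not known exactly. Their poses are not given: they have to be found in the camera images.
- tray: grey sorting tray fixed to the bench, 272 x 238 mm, walls 18 mm high and 6 mm thick, floor 4 mm thick; origin at bench height, midway across, 126 mm from the robot-side end; x points away from the robot, y to the robot's left. A like rib along x at y = 0 parts it into two bays, each 110 mm wide and 260 mm long (x = -120 to +140 mm) inside. Rigid: do not ram it with the rake (60 N at most).
- left_bay (a point): point on the centre line of the left bay's floor (tray x = 0, y = +58 mm), axes as the tray's. Across the bay's robot-side end runs a rigid aluminium stop bar, 12 mm thick, 104 mm long, 12 mm high, square to x. Its rod-side face lies somewhere from x = -105 to x = -80 mm: the setting differs per bay and is not reported, so feel for it. The rods start between it and x = +80 mm, turned up to 0.4 rad.
- right_bay (a point): point on the centre line of the right bay's floor (tray x = 0, y = -58 mm), axes as the tray's; its stop bar is like the left one with a setting of its own. In both bays three packed rods take up 30 mm; a finished row has rods flat and square to x within 0.07 rad, centres below x = -48 mm and within 34 mm of one another.
- rake: hand rake standing upright, 120 g: black comb head 84 mm wide (y), 30 mm deep (x), 24 mm high, with six teeth below; on top a wooden handle, 22 mm (x) by 34 mm (y), from 24 to 80 mm above the underside; alike front and back. Origin: centre of its underside, z up. Hold the handle across its 22 mm.
- teeth (a point): point on the rake's underside (its origin), between the teeth, which are 16 mm high; the combing face lies 15 mm from it along the rake's x. Comb with the teeth just over the tray floor. A row counts as pressed home when the rake bears on it with over 4 N for 0.3 s; over 25 N on any rod dents it and is a failure.
- pad: brown cork pad fixed on the bench, 90 x 140 x 3 mm; origin at the bench under its centre; the rake starts standing on it and must end standing upright on it, its origin within 30 mm of the pad's centre
- rod_left1: square brass spacer rod, 10 x 80 x 10 mm, about 70 g, lying loose in the left bay; origin: centre of its underside as built, y along its length, z up
- rod_left2: square brass spacer rod, 10 x 80 x 10 mm, about 70 g, lying loose in the left bay; origin: centre of its underside as built, y along its length, z up
- rod_left3: square brass spacer rod, 10 x 80 x 10 mm, about 70 g, lying loose in the left bay; origin: centre of its underside as built, y along its length, z up
- rod_right1: square brass spacer rod, 10 x 80 x 10 mm, about 70 g, lying loose in the right bay; origin: centre of its underside as built, y along its length, z up
- rod_right2: square brass spacer rod, 10 x 80 x 10 mm, about 70 g, lying loose in the right bay; origin: centre of its underside as built, y along its length, z up
- rod_right3: square brass spacer rod, 10 x 80 x 10 mm, about 70 g, lying loose in the right bay; origin: centre of its underside as built, y along its length, z up
- tape_roll: open cardboard roll, 84 mm across, 48 mm high, a bystander; origin: centre of its underside
- fan: black cooling fan, 80 mm square, 25 mm deep, standing on edge, a bystander; origin: centre of its underside
- pliers: long-nose pliers lying flat, about 170 mm long and 12 mm thick, a bystander; origin near the pivot
Things that resemble listed ones, but are neither listed nor needed, are in the scene too. Of the things like the pad, leave any that is green; of the rest the larger one is meant. What is shaped like the rod_right2 but purple is not meant.

How it is judged (in metres and radians):
On the way, in this order (a step that is already met when the one before it is completed fails the run):
1. the left row is combed parallel at its stop bar and pressed home by the rake with more than 4 N (angle between the y axis of each of rod_left1, rod_left2, rod_left3 and the y axis of tray, either way round below 0.07 rad and x of each of rod_left1, rod_left2, rod_left3 in the frame of tray below -0.048 m and z of each of rod_left1, rod_left2, rod_left3 in the frame of tray below 0.007 m and y of each of rod_left1, rod_left2, rod_left3 in the frame of tray above 0 m and horizontal distance between rod_left1 and rod_left2 below 0.034 m and horizontal distance between each of rod_left1, rod_left2 and rod_left3 below 0.034 m and (contact force between rake and rod_left1 above 4 N or contact force between rake and rod_left2 above 4 N or contact force between rake and rod_left3 above 4 N)), for 0.3 s.
2. then, the left row still in order, the right row is combed and pressed home the same way (angle between the y axis of each of rod_left1, rod_left2, rod_left3, rod_right1, rod_right2, rod_right3 and the y axis of tray, either way round below 0.07 rad and x of each of rod_left1, rod_left2, rod_left3, rod_right1, rod_right2, rod_right3 in the frame of tray below -0.048 m and z of each of rod_left1, rod_left2, rod_left3, rod_right1, rod_right2, rod_right3 in the frame of tray below 0.007 m and y of each of rod_left1, rod_left2, rod_left3 in the frame of tray above 0 m and horizontal distance between rod_left1 and rod_left2 below 0.034 m and horizontal distance between each of rod_left1, rod_left2 and rod_left3 below 0.034 m and y of each of rod_right1, rod_right2, rod_right3 in the frame of tray below 0 m and horizontal distance between rod_right1 and rod_right2 below 0.034 m and horizontal distance between each of rod_right1, rod_right2 and rod_right3 below 0.034 m and (contact force between rake and rod_right1 above 4 N or contact force between rake and rod_right2 above 4 N or contact force between rake and rod_right3 above 4 N)), for 0.3 s.
At the end, for the whole second after the job is handed in: In each bay the three rods lie flat and at rest, parallel to the stop bar within 0.07 rad, their centres at tray x below -48 mm and within 34 mm of one another; the rake stands upright (within 0.1 rad) and at rest on its pad, its origin within 30 mm of the pad's centre (angle between the y axis of each of rod_left1, rod_left2, rod_left3, rod_right1, rod_right2, rod_right3 and the y axis of tray, either way round below 0.07 rad and x of each of rod_left1, rod_left2, rod_left3, rod_right1, rod_right2, rod_right3 in the frame of tray below -0.048 m and z of each of rod_left1, rod_left2, rod_left3, rod_right1, rod_right2, rod_right3 in the frame of tray below 0.007 m and y of each of rod_left1, rod_left2, rod_left3 in the frame of tray above 0 m and horizontal distance between rod_left1 and rod_left2 below 0.034 m and horizontal distance between each of rod_left1, rod_left2 and rod_left3 below 0.034 m and y of each of rod_right1, rod_right2, rod_right3 in the frame of tray below 0 m and horizontal distance between rod_right1 and rod_right2 below 0.034 m and horizontal distance between each of rod_right1, rod_right2 and rod_right3 below 0.034 m and horizontal distance between rake and pad below 0.03 m and angle between rake's own z axis and vertical below 0.1 rad and height (world z) of rake below 0.006 m and linear speed of each of rake, rod_left1, rod_left2, rod_left3, rod_right1, rod_right2, rod_right3 below 0.02 m/s); the robot touches nothing.
It fails at once if the rake bears on a rod with more than 25 N (contact force between rake and rod_left1 above 25 N or contact force between rake and rod_left2 above 25 N or contact force between rake and rod_left3 above 25 N or contact force between rake and rod_right1 above 25 N or contact force between rake and rod_right2 above 25 N or contact force between rake and rod_right3 above 25 N).
It fails at once if the rake loads the tray with more than 60 N (contact force between rake and tray above 60 N).
It fails at once if a rod is touched by the robot itself instead of by the rake (contact force between any of the fingers, the arm and rod_left1 above 0.3 N or contact force between any of the fingers, the arm and rod_left2 above 0.3 N or contact force between any of the fingers, the arm and rod_left3 above 0.3 N or contact force between any of the fingers, the arm and rod_right1 above 0.3 N or contact force between any of the fingers, the arm and rod_right2 above 0.3 N or contact force between any of the fingers, the arm and rod_right3 above 0.3 N).
It fails at once if a bystander (tape roll, fan, pliers) is moved more than 15 mm (distance of any of tape_roll, fan, pliers from where it was at the start of the episode above 0.015 m).
It also fails if it takes over 72 s, if anything falls off the work surface, if the arm or the gripper's body presses on something with over 40 N, if the wrist force passes 120 N, or if a joint passes its speed limit or range.

## Working session

There is one attempt and no reset: what is moved stays moved. The work goes in short steps, Python scripts to look and compute and a tool call to move; the robot and the scene stay as the last step left them, time stands still between calls to the robot, and variables do not carry over. Pictures are saved under pics/ and viewed, on a budget of 10 in all, crops included, one or two more only if the job needs it, and the job is handed in when it is done.

Besides the shell and the picture viewer there is one more tool, called after ">>>" as name(argument=value, ...) on one line, values as JSON. arm_command: Moves the arm, as the interface text tells. Its arguments: {"type":"object","properties":{"plan":{"type":"array","items":{"type":"number"}},"newtons":{"type":"number"}},"required":["plan"]}

```bash
mkdir -p pics
python3 - <<'E'
from bench import manip
import cv2,numpy as np
print(manip.observe())
for n in("scene","side"):
    s=manip.snapshot(n); cv2.imwrite(f"pics/{n}0.png",cv2.resize(s["color"],(800,600),interpolation=cv2.INTER_CUBIC))
    print(n,s["fx"],s["fy"],s["cx"],s["cy"],s["distortion"],np.round(s["view"],4).tolist())
E
```

```text
{'clock': 0.0, 'joint_pos': array([ 5.82253349e+01,  1.48590632e+01,  8.80112294e+01,  1.43597702e-03,
        7.72331814e+01, -1.16191937e+01]), 'qd': array([ 0.01313005,  0.00436992, -0.03473432,  0.0255729 ,  0.09970635,
       -0.00776849]), 'joint_torque': array([-1.03340048e-03, -4.37316620e+01, -2.83997762e+01,  7.17386068e-02,
        4.11660376e-02, -1.53188830e-04]), 'tool_pos': array([189.18852546, 515.86275474, 217.81847771]), 'tool_rot': array([-1.79898928e+02, -2.22115052e-02,  1.59844190e+02]), 'ft_force': array([1.13558528, 0.59387805, 0.3888134 ]), 'wrist_torque': array([ 0.02525253, -0.01570007, -0.02374494]), 'finger_gap': 0.9983345958753133}
scene 390.61143434440856 390.61143434440856 278.95255776237923 207.4022065735561 [-0.11275323  0.          0.          0.          0.        ] [[-0.379, 0.9254, 0.0035, 244.7854], [0.633, 0.262, -0.7285, -313.9836], [-0.675, -0.2739, -0.685, 1393.9019], [0.0, 0.0, 0.0, 1.0]]
side 518.4364443545724 518.4364443545724 281.0048784832863 212.88912780125852 [-0.07416777  0.          0.          0.          0.        ] [[-0.9094, -0.4156, -0.0124, 457.15], [-0.2688, 0.6103, -0.7452, 206.2159], [0.3173, -0.6744, -0.6668, 1230.427], [0.0, 0.0, 0.0, 1.0]]
```

View pics/scene0.png

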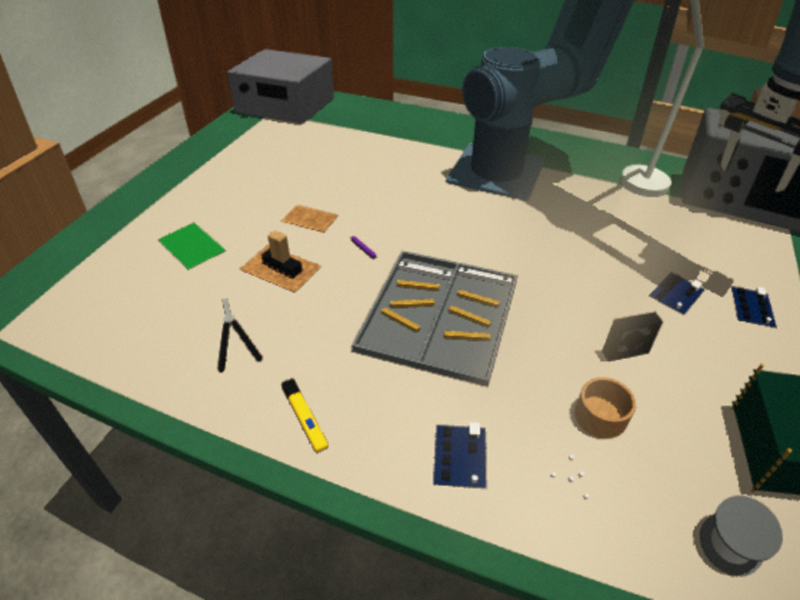

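View pics/side0.png

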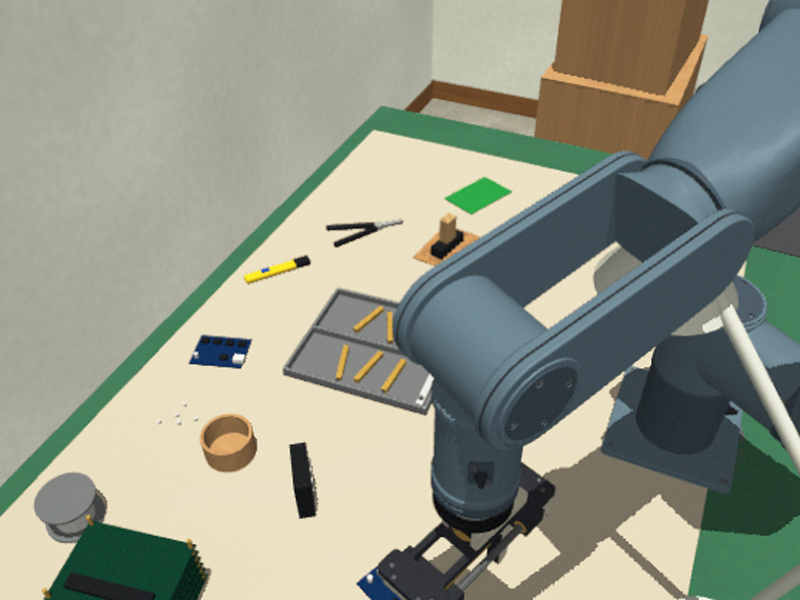

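The scene view shows the rake on a brown pad at (281,268), a smaller brown pad at (310,217) and a green one at (192,245). The larger brown pad, under the rake, fits. The purple rod at (363,247) is not meant. The tray's corners are at about (403,253), (517,273), (488,383) and (353,348). The robot's left (+y) is on the right of the image. I'll confirm this in an enlarged crop.

```bash
cat > h.py <<'E'
import numpy as np,cv2
from bench import manip
def cam(s):
    K=np.array([[s["fx"],0,s["cx"]],[0,s["fy"],s["cy"]],[0,0,1]]);return K,np.array(s["distortion"]),np.array(s["view"])
def ground(s,px,z=0):
    K,D,V=cam(s);u=cv2.undistortPoints(np.array(px,float).reshape(-1,1,2),K,D).reshape(-1,2)
    d=np.c_[u,np.ones(len(u))]@V[:3,:3];c=-V[:3,:3].T@V[:3,3]
    return c+d*((z-c[2])/d[:,2])[:,None]
def proj(s,P):
    K,D,V=cam(s);return cv2.projectPoints(np.array(P,float).reshape(-1,1,3),cv2.Rodrigues(V[:3,:3])[0],V[:3,3],K,D)[0].reshape(-1,2)
E
python3 - <<'E'
from h import *
s=manip.snapshot("scene")
c=s["color"]
print("pixel offset none")
print("tray top",ground(s,np.array([[403,253],[517,273],[488,383],[353,348]])*.7,18).round(0).tolist())
print("pad",ground(s,np.array([[269,240],[321,265],[294,291],[241,267]])*.7,3).round(0).tolist())
print("small",ground(s,np.array([[297,205],[338,213],[323,232],[281,222]])*.7,3).round(0).tolist())
cv2.imwrite("pics/crop1.png",cv2.resize(c[135:275,160:370],(800,533),interpolation=cv2.INTER_CUBIC))
E
```

```text
pixel offset none
tray top [[414.0, -85.0, 18.0], [386.0, 143.0, 18.0], [668.0, 163.0, 18.0], [683.0, -68.0, 18.0]]
pad [[464.0, -373.0, 3.0], [495.0, -230.0, 3.0], [584.0, -242.0, 3.0], [562.0, -378.0, 3.0]]
small [[326.0, -384.0, 3.0], [319.0, -281.0, 3.0], [395.0, -279.0, 3.0], [398.0, -383.0, 3.0]]
```

View pics/crop1.png

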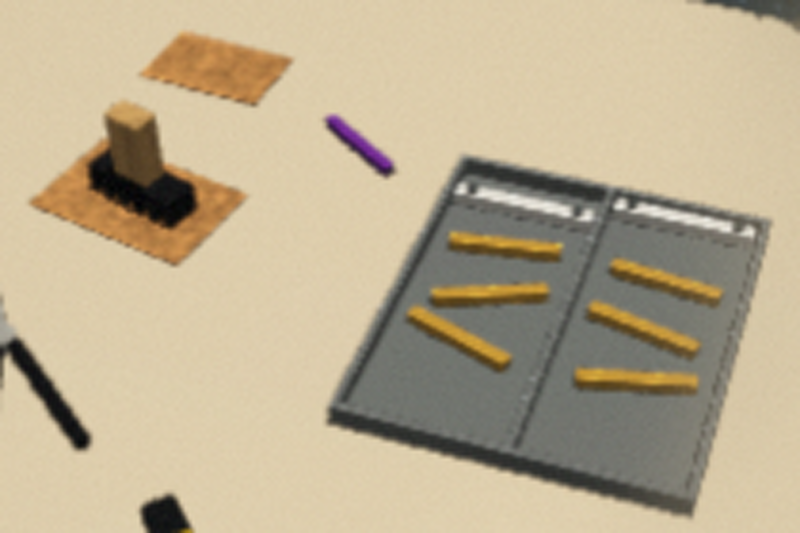

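The crop confirms the choice: the larger brown pad, at crop (138,200), carries the rake, and the smaller one at (215,68) is empty. Three rods lie in each bay, with the white bars at the top. Next I fit the poses.

Run:
```python
from h import *
from scipy.optimize import least_squares
s=manip.snapshot("scene"); P=lambda a:np.array(a,float)*[210/800,140/533]+[160,135]
def T(p,M): 
    c,n=np.cos(p[2]),np.sin(p[2]); M=np.array(M,float); return np.c_[p[0]+c*M[:,0]-n*M[:,1],p[1]+n*M[:,0]+c*M[:,1],M[:,2]]
def fit(M,px,x0):
    r=least_squares(lambda p:(proj(s,T(p,M))-px).ravel(),x0,x_scale=[100,100,1]); print(r.x.round(3),np.degrees(r.x[2]).round(2),r.fun.round(1)); return r.x
t=fit([[-126,-119,18],[-126,119,18],[146,119,18],[146,-119,18]],P([[462,155],[770,222],[693,498],[330,409]]),[530,30,0])
fit([[-45,-70,3],[45,-70,3],[45,70,3],[-45,70,3]][1:],P([[30,202],[178,265],[246,195]]),[520,-305,0])
fit([[-11,-17,83],[11,-17,83],[11,17,83],[-11,17,83]],P([[125,101],[104,110],[137,124],[159,113]]),[520,-305,0])
c,n=np.cos(t[2]),np.sin(t[2]);R=np.array([[c,n],[-n,c]])
for nm,a,z in [("rodsR",[[450,235],[562,248],[432,293],[548,288],[412,312],[506,362]],14),("rodsL",[[612,263],[720,292],[590,308],[697,346],[577,373],[697,378]],14),("bars",[[455,197],[592,220],[613,210],[755,235]],16)]:
    print(nm,((ground(s,P(a),z)[:,:2]-t[:2])@R.T).round(0).tolist())
# extra objects
print(ground(s,np.array([[228,320],[225,300]])*.7).round(0))
```

```text
[5.25399e+02 3.58880e+01 6.70000e-02] 3.86 [-0.3 -0.4  0.4 -0.7  0.7  0.9 -0.8 -0.5]
[ 5.32715e+02 -3.02546e+02 -1.23000e-01] -7.04 [-0.4  0.2 -0.4 -0.1  0.7 -0.2]
[ 5.28940e+02 -2.98111e+02 -2.21000e-01] -12.66 [-0.  -1.2 -0.1  0.3  0.2  1.  -0.  -0.2]
rodsR [[-39.0, -99.0], [-52.0, -19.0], [22.0, -91.0], [-9.0, -17.0], [44.0, -98.0], [68.0, -24.0]]
rodsL [[-48.0, 19.0], [-43.0, 97.0], [1.0, 16.0], [14.0, 93.0], [63.0, 23.0], [42.0, 99.0]]
bars [[-78.0, -108.0], [-86.0, -5.0], [-101.0, 6.0], [-108.0, 110.0]]
[[ 696. -317.    0.]
 [ 654. -354.    0.]]
```

>>> arm_command(plan=[0,0,0,0,0,7.1,1,0,0,0,0,0,7.1,1,0,0,0,0,0,7.1,1,0,0,0,0,0,7.1,1,0,0,0,0,0,7.1,1])

```text
clock: 0.62
tool_pos: [189.4, 516.2, 218.4]
tool_rot: [-180.0, 0.0, 124.0]
ft_force: [0.9, 0.3, 0.0]
finger_gap: 1.001
```

>>> arm_command(plan=[0,0,0,0,0,7.1,1,0,0,0,0,0,7.1,1,0,0,0,0,0,7.1,1,0,0,0,0,0,7.1,1,0,0,0,0,0,7.1,1])

```text
clock: 1.03
tool_pos: [189.4, 516.2, 218.4]
tool_rot: [-180.0, 0.0, 88.5]
ft_force: [-0.7, 0.2, 0.4]
finger_gap: 0.999
```

>>> arm_command(plan=[-0.0324,0.0143,0,0,0,0,1,-0.0324,0.0143,0,0,0,0,1,-0.0324,0.0143,0,0,0,0,1,-0.0324,0.0143,0,0,0,0,1,-0.0324,0.0143,0,0,0,0,1])

```text
clock: 1.45
tool_pos: [257.7, 351.4, 218.4]
tool_rot: [-180.0, 0.0, 88.9]
ft_force: [0.3, 0.5, 0.3]
finger_gap: 1.001
```

>>> arm_command(plan=[-0.0324,0.0143,0,0,0,0,1,-0.0324,0.0143,0,0,0,0,1,-0.0324,0.0143,0,0,0,0,1,-0.0324,0.0143,0,0,0,0,1,-0.0324,0.0143,0,0,0,0,1])

```text
clock: 1.87
tool_pos: [326.0, 187.9, 218.7]
tool_rot: [180.0, -0.0, 88.9]
ft_force: [0.4, 0.8, -0.4]
finger_gap: 1.002
```

>>> arm_command(plan=[-0.0324,0.0143,0,0,0,0,1,-0.0324,0.0143,0,0,0,0,1,-0.0324,0.0143,0,0,0,0,1,-0.0324,0.0143,0,0,0,0,1,-0.0324,0.0143,0,0,0,0,1])

```text
clock: 2.28
tool_pos: [394.3, 24.3, 218.8]
tool_rot: [180.0, -0.0, 88.8]
ft_force: [0.5, 0.3, -0.0]
finger_gap: 1.0
```

>>> arm_command(plan=[-0.0324,0.0143,0,0,0,0,1,-0.0324,0.0143,0,0,0,0,1,-0.0324,0.0143,0,0,0,0,1,-0.0324,0.0143,0,0,0,0,1,-0.0324,0.0143,0,0,0,0,1])

```text
clock: 2.7
tool_pos: [462.6, -139.1, 218.6]
tool_rot: [-180.0, -0.0, 88.8]
ft_force: [0.6, 0.6, 0.0]
finger_gap: 1.003
```

>>> arm_command(plan=[-0.0324,0.0143,0,0,0,0,1,-0.0324,0.0143,0,0,0,0,1,-0.0324,0.0143,0,0,0,0,1,-0.0324,0.0143,0,0,0,0,1,0,0,0,0,0,0,1])

```text
clock: 3.12
tool_pos: [518.4, -274.1, 217.5]
tool_rot: [180.0, 0.1, 88.6]
ft_force: [-0.1, 0.3, 0.5]
finger_gap: 1.0
```

Run:
```python
from h import *
s=manip.snapshot("wrist");cv2.imwrite("pics/w1.png",cv2.resize(s["color"],(800,600),interpolation=cv2.INTER_CUBIC))
o=manip.observe();print({k:o[k] for k in("clock","tool_pos","tool_rot","ft_force","joint_pos")});print(s["fx"],s["view"])
```

```text
{'clock': 3.1667, 'tool_pos': array([ 517.31351045, -271.02987852,  217.41664515]), 'tool_rot': array([-1.79950538e+02, -8.93871325e-03,  8.86584205e+01]), 'ft_force': array([-0.21829098,  0.09413921, -0.13628677]), 'joint_pos': array([-3.85728223e+01,  1.83903436e+01,  8.31990125e+01, -2.32802434e-02,
        7.84554349e+01, -3.72265787e+01])}
341.42684846197125 [[ 9.99684132e-01 -2.51254967e-02 -5.88174911e-04 -5.25305621e+02]
 [-2.41720803e-02 -9.67630650e-01  2.51210341e-01 -2.81868419e+02]
 [-6.88092066e-03 -2.51116774e-01 -9.67932342e-01  3.22945206e+02]
 [ 0.00000000e+00  0.00000000e+00  0.00000000e+00  1.00000000e+00]]
```

View pics/w1.png

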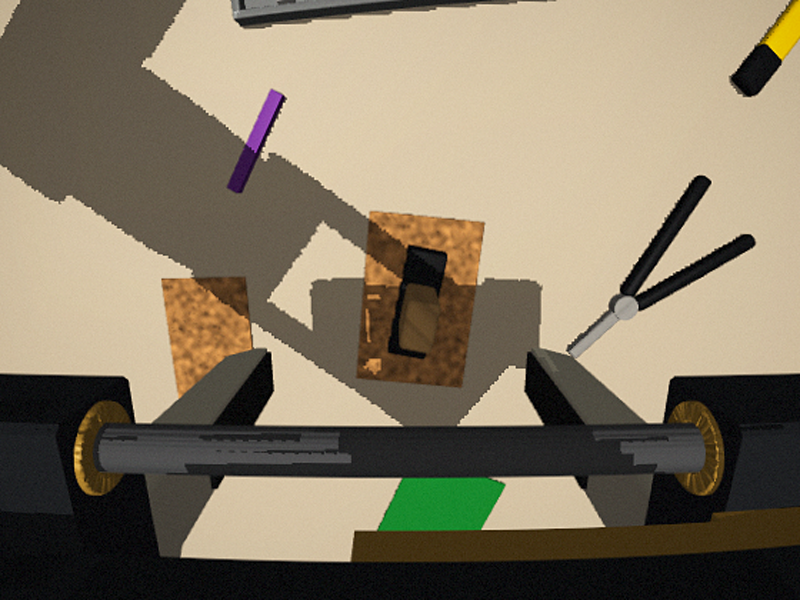

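The wrist view shows the rake's head at (391–447, 246–358) with its handle at (418,318). The pad's corners are at (370,210), (485,222), (463,387) and (357,378).

```bash
cat >> h.py <<'E'
from scipy.optimize import least_squares
def T(p,M):
    c,n=np.cos(p[2]),np.sin(p[2]); M=np.array(M,float); return np.c_[p[0]+c*M[:,0]-n*M[:,1],p[1]+n*M[:,0]+c*M[:,1],M[:,2]]
def fit(s,M,px,x0):
    r=least_squares(lambda p:(proj(s,T(p,M))-px).ravel(),x0,x_scale=[100,100,1]); print(r.x.round(3),np.degrees(r.x[2]).round(2),r.fun.round(1)); return r.x
E
python3 - <<'E'
from h import *
s=manip.snapshot("wrist");c=s["color"]
fit(s,[[-45,70,3],[45,70,3],[45,-70,3],[-45,-70,3]],np.array([[370,210],[485,222],[463,387],[357,378]])*.7,[530,-300,-.1])
fit(s,[[-15,42,27],[15,42,27],[-15,-42,27],[15,-42,27]],np.array([[407,246],[447,251],[391,354],[425,358]])*.7,[530,-300,-.1])
# handle top enhanced crop
k=np.clip(c[160:265,240:380].astype(float)*1.8,0,255).astype(np.uint8)
cv2.imwrite("pics/w1c.png",cv2.resize(k,(800,600),interpolation=cv2.INTER_CUBIC))
E
```

```text
[ 5.32714e+02 -3.00451e+02 -1.18000e-01] -6.74 [-0.2  0.   0.4 -0.6 -0.1  0.4 -0.2  0.3]
[ 5.30907e+02 -2.94808e+02 -1.81000e-01] -10.39 [-0.3 -0.1 -0.1  0.9 -1.2 -1.   1.7  0.2]
```

View pics/w1c.png

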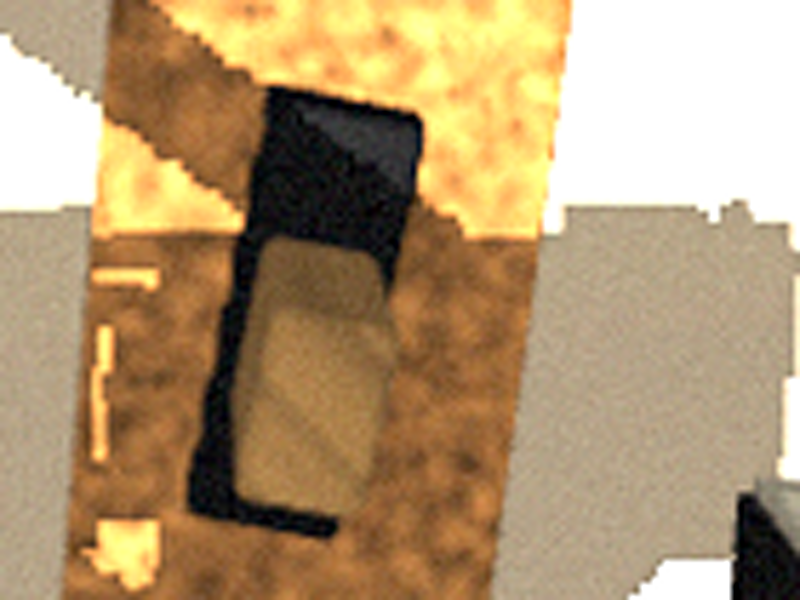

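Run:
```python
from h import *
s=manip.snapshot("wrist");V=s["view"];print("cam",-V[:3,:3].T@V[:3,3])
P=lambda a:np.array(a)*.175+[240,160]
fit(s,[[-11,17,83],[11,17,83],[11,-17,83],[-11,-17,83]],P([[270,305],[395,325],[365,515],[237,495]]),[530,-300,-.1])
for z in(3,27): fit(s,[[-15,42,z],[15,42,z],[15,-42,27],[-15,-42,27]],P([[267,88],[422,115],[340,535],[190,510]]),[530,-300,-.1])
print(ground(s,np.array([[572,352]])*.7,10), manip.observe()["tool_pos"],manip.observe()["tool_rot"])
```

```text
cam [ 519.05276166 -200.39172186  383.44431999]
[ 5.31261e+02 -2.96661e+02 -1.73000e-01] -9.91 [-0.8 -0.7  1.2 -0.7  0.2  0.7 -0.6  0.9]
[ 5.32009e+02 -2.97905e+02 -2.16000e-01] -12.36 [ 0.7 -1.7 -0.3 -1.3 -0.1  1.8 -0.3  1.4]
[ 5.31328e+02 -2.96000e+02 -1.94000e-01] -11.12 [-0.4 -0.2  0.5 -0.1  0.1  0.1 -0.2  0.2]
[[ 657.14983751 -340.73983699   10.        ]] [ 516.44778367 -267.79507679  217.89303501] [-1.79920828e+02 -8.26407312e-02  8.87956073e+01]
```

>>> arm_command(plan=[0,0,0,0,0,4.95,1,0,0,0,0,0,4.95,1,-0.0081,0.0066,0,0,0,0,1,-0.0081,0.0066,0,0,0,0,1,-0.0081,0.0066,0,0,0,0,1], newtons=50)

```text
clock: 3.68
tool_pos: [532.3, -295.9, 219.2]
tool_rot: [180.0, 0.0, 79.1]
ft_force: [-1.0, -0.0, 1.1]
finger_gap: 0.999
```

>>> arm_command(plan=[0,0,0.02,0,0,0,1,0,0,0.02,0,0,0,1,0,0,0.02,0,0,0,1,0,0,0.02,0,0,0,1,0,0,0.02,0,0,0,1])

```text
clock: 4.1
tool_pos: [532.1, -296.4, 117.7]
tool_rot: [180.0, 0.0, 79.0]
ft_force: [-0.1, 0.0, -0.6]
finger_gap: 1.002
```

Run:
```python
from h import *
s=manip.snapshot("wrist");cv2.imwrite("pics/w2.png",s["color"])
o=manip.observe();print({k:o[k] for k in("clock","tool_pos","tool_rot")})
```

```text
{'clock': 4.15, 'tool_pos': array([ 530.04068402, -294.8296856 ,  113.26666341]), 'tool_rot': array([-1.79665806e+02, -1.75949881e-01,  7.90331265e+01])}
```

View pics/w2.png

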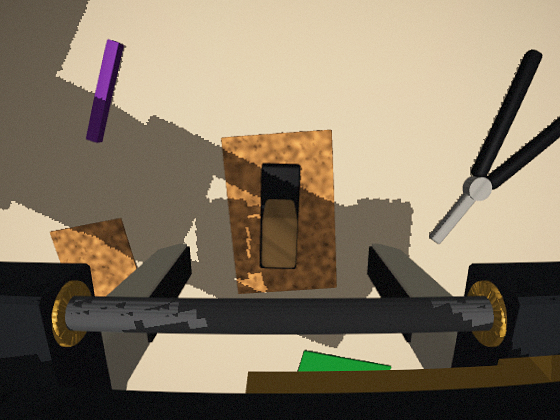

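The rake sits square and centred between the fingers, with its handle at (279,233). I go down and close.

>>> arm_command(plan=[0,0,0.0156,0,0,0,1,0,0,0.0156,0,0,0,1,0,0,0.0156,0,0,0,1,0,0,0.0156,0,0,0,1,0,0,0.0156,0,0,0,1], newtons=50)

```text
clock: 4.57
tool_pos: [532.4, -296.5, 40.5]
tool_rot: [180.0, 0.0, 79.0]
ft_force: [0.2, 0.1, -0.1]
finger_gap: 1.0
```

>>> arm_command(plan=[0,0,0,0,0,0,0,0,0,0,0,0,0,-0.3,0,0,0,0,0,0,-0.5,0,0,0,0,0,0,-1,0,0,0,0,0,0,-1], newtons=50)

```text
clock: 4.98
tool_pos: [532.5, -296.3, 42.0]
tool_rot: [179.9, 0.1, 79.0]
ft_force: [-0.5, -0.1, -0.4]
finger_gap: 0.693
```

>>> arm_command(plan=[0,0,0,0,0,0,-1,0,0,0,0,0,0,-1,0,0,0,0,0,0,-1,0,0,0,0,0,0,-1,0,0,0,0,0,0,-1], newtons=50)

```text
clock: 5.4
tool_pos: [531.7, -295.7, 40.7]
tool_rot: [180.0, 0.0, 78.9]
ft_force: [0.7, -0.4, 0.9]
finger_gap: 0.334
```

Run:
```python
from h import *
o=manip.observe();print(o)
```

```text
{'clock': 5.4, 'joint_pos': array([-3.95708657e+01,  3.01557351e+01,  9.17508900e+01, -1.82114579e-03,
        5.80920146e+01, -2.85159750e+01]), 'qd': array([ 0.04159839,  0.12791815,  0.02926537,  0.01538726, -0.01625975,
        0.00087246]), 'joint_torque': array([ 1.88110360e-03, -5.33886230e+01, -2.33185387e+01,  5.23968448e-02,
        5.09175158e-02, -3.90112436e-04]), 'tool_pos': array([ 531.69076682, -295.67069337,   40.71088226]), 'tool_rot': array([1.79999543e+02, 2.00784798e-03, 7.89460719e+01]), 'ft_force': array([ 0.7061699 , -0.42307647,  0.85231729]), 'wrist_torque': array([-0.05365066,  0.08659503, -0.01408948]), 'finger_gap': 0.33383092991070024}
```

>>> arm_command(plan=[0,0,0,0,0,0,-1,0,0,0,0,0,0,-1,0,0,0,0,0,0,-1,0,0,0,0,0,0,-1,0,0,0,0,0,0,-1], newtons=50)

```text
clock: 5.82
tool_pos: [531.7, -295.7, 40.6]
tool_rot: [180.0, -0.0, 78.9]
ft_force: [-0.1, -0.5, -0.4]
finger_gap: 0.234
```

>>> arm_command(plan=[0,0,0,0,0,0,-1,0,0,0,0,0,0,-1,0,0,-0.005,0,0,0,-1,0,0,-0.015,0,0,0,-1,0,0,-0.02,0,0,0,-1], newtons=50)

```text
clock: 6.23
tool_pos: [530.4, -294.6, 79.4]
tool_rot: [-179.8, -0.1, 78.9]
ft_force: [1.1, -0.6, -0.4]
finger_gap: 0.234
```

>>> arm_command(plan=[0,0,-0.02,0,0,0,-1,0,0,-0.02,0,0,0,-1,0,0,-0.02,0,0,0,-1,0,0,0,0,0,0,-1,0,0,0,0,0,0,-1])

```text
clock: 6.65
tool_pos: [532.2, -296.1, 141.6]
tool_rot: [179.9, 0.1, 78.9]
ft_force: [0.3, 0.7, -1.8]
finger_gap: 0.235
```

Run:
```python
from h import *
o=manip.observe();print({k:o[k].round(2) for k in("tool_pos","tool_rot","ft_force")})
```

```text
{'tool_pos': array([ 532.2 , -296.11,  141.6 ]), 'tool_rot': array([1.7987e+02, 7.0000e-02, 7.8950e+01]), 'ft_force': array([ 0.33,  0.75, -1.78])}
```

>>> arm_command(plan=[0,0,0,0,0,-4.97,-1,0,0,0,0,0,-4.97,-1,0,0,0,0,0,-4.97,-1,0.02,0.0064,0,0,0,0,-1,0.03,0.0096,0,0,0,0,-1])

```text
clock: 7.07
tool_pos: [543.0, -246.1, 138.3]
tool_rot: [-179.8, -0.1, 93.7]
ft_force: [1.5, 0.7, -0.9]
finger_gap: 0.23
```

>>> arm_command(plan=[0.034,0.011,0,0,0,0,-1,0.034,0.011,0,0,0,0,-1,0.034,0.011,0,0,0,0,-1,0.034,0.011,0,0,0,0,-1,0.034,0.011,0,0,0,0,-1])

```text
clock: 7.48
tool_pos: [586.7, -69.4, 138.5]
tool_rot: [-179.8, -0.1, 93.8]
ft_force: [0.6, 0.1, -1.1]
finger_gap: 0.233
```

>>> arm_command(plan=[0.034,0.011,0,0,0,0,-1,0.034,0.011,0,0,0,0,-1,0.034,0.011,0,0,0,0,-1,0.034,0.011,0,0,0,0,-1,0.034,0.011,0,0,0,0,-1])

```text
clock: 7.9
tool_pos: [630.1, 103.7, 138.3]
tool_rot: [-179.8, -0.0, 93.9]
ft_force: [0.7, 0.3, -1.7]
finger_gap: 0.234
```

Run:
```python
from h import *
manip.snapshot("wrist");manip.snapshot("wrist")
s=manip.snapshot("wrist");cv2.imwrite("pics/w3.png",cv2.resize(s["color"],(800,600),interpolation=cv2.INTER_CUBIC))
o=manip.observe();print({k:o[k] for k in("clock","tool_pos","tool_rot")})
np.savez("w3.npz",view=s["view"],**{k:s[k] for k in("fx","fy","cx","cy","distortion")})
```

```text
{'clock': 8.05, 'tool_pos': array([630.08739757, 104.69133997, 138.21155079]), 'tool_rot': array([-1.79801625e+02, -2.93909312e-02,  9.41007777e+01])}
```

View pics/w3.png

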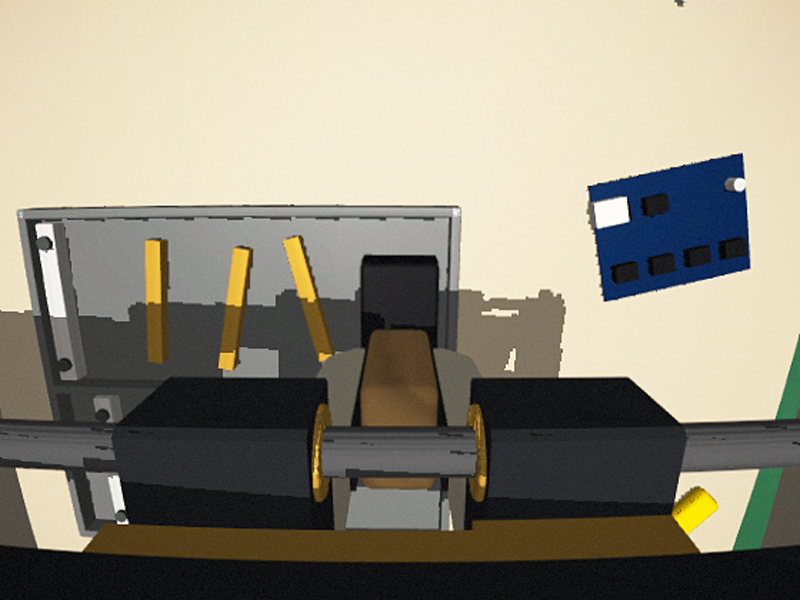

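The wrist view shows the rake held over the far end of the left bay. The tray's +y corners are at (18,209) and (461,206). The left rods are at (156,300), (235,308) and (308,300), and the bar is at (55,300).

Run:
```python
from h import *
s=dict(np.load("w3.npz")); 
t=fit(s,[[-126,119,18],[146,119,18]],np.array([[18,209],[461,206]])*.7,[525,36,.067])
t=fit(s,[[-126,119,18],[146,119,18],[-126,-119,18]],np.array([[18,209],[461,206],[84,535]])*.7,[525,36,.067])
R=lambda w:(w[:,:2]-t[:2])@np.array([[np.cos(t[2]),-np.sin(t[2])],[np.sin(t[2]),np.cos(t[2])]])
for n,a,z in(("bar",[[58,225],[76,379]],16),("rods",[[155,240],[157,362],[240,248],[227,368],[292,238],[325,355]],14),("rakehead",[[362,255],[438,255]],120)):print(n,R(ground(s,np.array(a)*.7,z)).round(1).tolist())
o=manip.observe();print(R(o["tool_pos"][None,:]),o["tool_pos"],o["tool_rot"],o["ft_force"])
```

```text
[5.25996e+02 3.47640e+01 6.70000e-02] 3.83 [-1.5  0.2  1.2  0. ]
[5.26786e+02 3.50180e+01 7.00000e-02] 4.01 [-1.   0.4  1.8 -0.8 -1.4  1.2]
bar [[-100.7, 108.8], [-105.8, 7.3]]
rods [[-39.8, 98.6], [-48.3, 19.5], [12.8, 93.4], [-2.0, 15.9], [44.8, 99.3], [61.9, 25.3]]
rakehead [[94.9, 105.2], [123.8, 105.3]]
[[107.92160518  62.27827252]] [630.08739757 104.69133997 138.21155079] [-1.79801625e+02 -2.93909312e-02  9.41007777e+01] [ 0.36545008 -1.07391929 -1.14881794]
```

>>> arm_command(plan=[-0.002,0,0.018,0,0,0,-1,-0.002,0,0.018,0,0,0,-1,0,0,0.018,0,0,0,-1,0,0,0.018,0,0,0,-1,0,0,0.014,0,0,0,-1])

```text
clock: 8.47
tool_pos: [629.6, 96.2, 51.7]
tool_rot: [-179.8, 0.0, 93.8]
ft_force: [0.2, -0.3, -1.2]
finger_gap: 0.23
```

>>> arm_command(plan=[0,0,0.003,0,0,0,-1,0,0,0,0,0,0,-1,0,0,0,0,0,0,-1,0,0,0,0,0,0,-1,0,0,0,0,0,0,-1])

```text
clock: 8.88
tool_pos: [632.3, 97.7, 52.8]
tool_rot: [179.9, 0.0, 93.8]
ft_force: [-0.6, -0.6, -1.0]
finger_gap: 0.237
```

```bash
cat >> h.py <<'E'
def st():
    o=manip.observe();a=np.radians(3.9);d=o["tool_pos"][:2]-[525.8,35.2]
    print(o["clock"],"tray",np.round([d[0]*np.cos(a)+d[1]*np.sin(a),-d[0]*np.sin(a)+d[1]*np.cos(a)],1),"z",o["tool_pos"][2].round(1),"rot",o["tool_rot"].round(2),"F",o["ft_force"].round(1))
E
python3 -c "
from h import *
st();s=manip.snapshot('wrist');cv2.imwrite('pics/w4.png',s['color']);st()"
```

```text
8.8833 tray [110.5  55.1] z 52.8 rot [1.7988e+02 1.0000e-02 9.3840e+01] F [-0.6 -0.6 -1. ]
8.9333 tray [110.4  55.2] z 52.8 rot [1.7989e+02 1.0000e-02 9.3850e+01] F [-0.5 -0.3 -1.4]
```

View pics/w4.png

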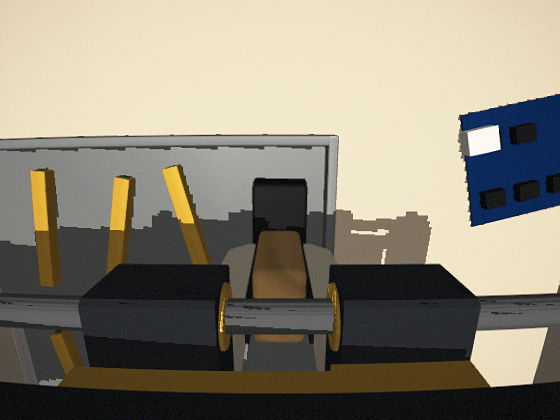

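The head is inside the bay, clear of the wall at (253–307, 180) and of the rods. I lower it the rest of the way.

>>> arm_command(plan=[0.003,0,0.003,0,0,0,-1,0,0,0.003,0,0,0,-1,0,0,0.002,0,0,0,-1,0,0,0,0,0,0,-1,0,0,0,0,0,0,-1])

```text
clock: 9.35
tool_pos: [631.0, 101.0, 43.3]
tool_rot: [-180.0, 0.0, 93.9]
ft_force: [0.3, -0.2, -0.6]
finger_gap: 0.235
```

```bash
python3 -c "
from h import *
st()"
```

```text
9.35 tray [109.5  58.5] z 43.3 rot [-179.96    0.     93.86] F [ 0.3 -0.2 -0.6]
```

>>> arm_command(plan=[0,-0.004,0,0,0,0,-1,0,-0.004,0,0,0,0,-1,0,-0.004,0,0,0,0,-1,0,-0.004,0,0,0,0,-1,0,-0.004,0,0,0,0,-1])

```text
clock: 9.77
tool_pos: [610.8, 99.5, 43.7]
tool_rot: [-180.0, 0.0, 93.9]
ft_force: [0.1, 0.1, -1.0]
finger_gap: 0.232
```

>>> arm_command(plan=[0,-0.004,0,0,0,0,-1,0,-0.004,0,0,0,0,-1,0,-0.004,0,0,0,0,-1,0,-0.004,0,0,0,0,-1,0,-0.004,0,0,0,0,-1])

```text
clock: 10.18
tool_pos: [591.1, 98.2, 43.7]
tool_rot: [180.0, 0.0, 93.9]
ft_force: [0.7, -0.5, -0.3]
finger_gap: 0.231
```

>>> arm_command(plan=[0,-0.004,0,0,0,0,-1,0,-0.004,0,0,0,0,-1,0,-0.004,0,0,0,0,-1,0,-0.004,0,0,0,0,-1,0,-0.004,0,0,0,0,-1])

```text
clock: 10.6
tool_pos: [571.2, 96.8, 43.7]
tool_rot: [180.0, 0.0, 93.9]
ft_force: [1.3, 0.5, -0.3]
finger_gap: 0.236
```

>>> arm_command(plan=[0,-0.004,0,0,0,0,-1,0,-0.004,0,0,0,0,-1,0,-0.004,0,0,0,0,-1,0,-0.004,0,0,0,0,-1,0,-0.004,0,0,0,0,-1])

```text
clock: 11.02
tool_pos: [551.2, 95.5, 43.7]
tool_rot: [180.0, 0.0, 93.9]
ft_force: [1.5, 0.6, -0.7]
finger_gap: 0.235
```

>>> arm_command(plan=[0,-0.004,0,0,0,0,-1,0,-0.004,0,0,0,0,-1,0,-0.004,0,0,0,0,-1,0,-0.004,0,0,0,0,-1,0,-0.004,0,0,0,0,-1])

```text
clock: 11.43
tool_pos: [531.2, 94.1, 43.7]
tool_rot: [180.0, 0.0, 93.9]
ft_force: [2.4, -0.5, 0.7]
finger_gap: 0.235
```

```bash
python3 -c "
from h import *
st()"
```

```text
11.4333 tray [ 9.4 58.4] z 43.7 rot [179.99   0.    93.85] F [ 2.4 -0.5  0.7]
```

>>> arm_command(plan=[0,-0.004,0,0,0,0,-1,0,-0.004,0,0,0,0,-1,0,-0.004,0,0,0,0,-1,0,-0.004,0,0,0,0,-1,0,-0.004,0,0,0,0,-1])

```text
clock: 11.85
tool_pos: [511.3, 92.8, 43.7]
tool_rot: [180.0, 0.0, 93.9]
ft_force: [1.8, 0.3, -0.7]
finger_gap: 0.234
```

>>> arm_command(plan=[0,-0.004,0,0,0,0,-1,0,-0.004,0,0,0,0,-1,0,-0.004,0,0,0,0,-1,0,-0.004,0,0,0,0,-1,0,-0.003,0,0,0,0,-1])

```text
clock: 12.27
tool_pos: [492.1, 91.6, 43.7]
tool_rot: [-180.0, -0.0, 93.9]
ft_force: [2.0, -0.1, 0.2]
finger_gap: 0.233
```

>>> arm_command(plan=[0,-0.002,0,0,0,0,-1,0,-0.002,0,0,0,0,-1,0,-0.002,0,0,0,0,-1,0,-0.002,0,0,0,0,-1,0,-0.002,0,0,0,0,-1])

```text
clock: 12.68
tool_pos: [482.6, 90.9, 43.7]
tool_rot: [180.0, 0.0, 93.9]
ft_force: [1.2, 0.0, 0.1]
finger_gap: 0.236
```

```bash
python3 -c "
from h import *
st();s=manip.snapshot('wrist');cv2.imwrite('pics/w5.png',s['color'])"
```

```text
12.6833 tray [-39.3  58.5] z 43.7 rot [179.99   0.    93.85] F [1.2 0.  0.1]
```

View pics/w5.png

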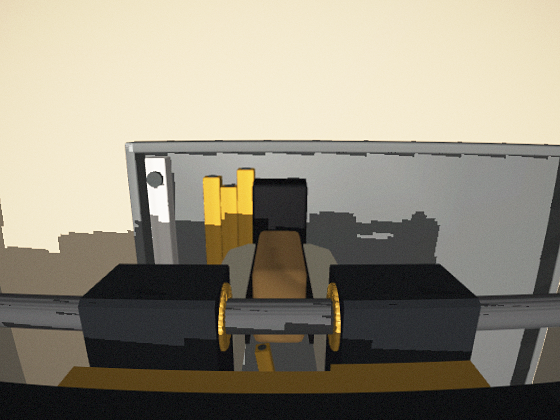

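The three rods are packed against the rake at (205–253), about 17 mm short of the bar face at (175). I advance gently and feel for contact.

>>> arm_command(plan=[0,-0.002,0,0,0,0,-1,0,-0.002,0,0,0,0,-1,0,-0.002,0,0,0,0,-1,0,-0.002,0,0,0,0,-1,0,-0.002,0,0,0,0,-1])

```text
clock: 13.15
tool_pos: [472.4, 90.2, 43.6]
tool_rot: [-180.0, 0.0, 93.9]
ft_force: [1.4, 0.7, 0.2]
finger_gap: 0.235
```

>>> arm_command(plan=[0,-0.0008,0,0,0,0,-1,0,-0.0008,0,0,0,0,-1,0,-0.0008,0,0,0,0,-1,0,-0.0008,0,0,0,0,-1,0,-0.0008,0,0,0,0,-1])

```text
clock: 13.57
tool_pos: [468.6, 89.9, 43.6]
tool_rot: [-180.0, 0.0, 93.9]
ft_force: [1.6, -0.5, -0.5]
finger_gap: 0.235
```

```bash
python3 -c "
from h import *
st()"
```

```text
13.5667 tray [-53.4  58.5] z 43.6 rot [-180.      0.     93.85] F [ 1.6 -0.5 -0.5]
```

>>> arm_command(plan=[0,-0.0005,0,0,0,0,-1,0,-0.0005,0,0,0,0,-1,0,-0.0005,0,0,0,0,-1,0,-0.0005,0,0,0,0,-1,0,-0.0005,0,0,0,0,-1])

```text
clock: 13.98
tool_pos: [466.1, 89.8, 43.6]
tool_rot: [-180.0, -0.0, 93.9]
ft_force: [0.4, -0.3, -0.3]
finger_gap: 0.233
```

```bash
python3 -c "
from h import *
st()"
```

```text
13.9833 tray [-55.9  58.5] z 43.6 rot [-179.99   -0.     93.85] F [ 0.4 -0.3 -0.3]
```

>>> arm_command(plan=[0,-0.0005,0,0,0,0,-1,0,-0.0005,0,0,0,0,-1,0,-0.0005,0,0,0,0,-1,0,-0.0005,0,0,0,0,-1,0,-0.0005,0,0,0,0,-1])

```text
clock: 14.4
tool_pos: [463.5, 89.6, 43.6]
tool_rot: [-180.0, -0.0, 93.9]
ft_force: [0.7, -0.3, -2.0]
finger_gap: 0.233
```

```bash
python3 -c "
from h import *
st()"
```

```text
14.4 tray [-58.4  58.5] z 43.6 rot [-179.99   -0.     93.85] F [ 0.7 -0.3 -2. ]
```

>>> arm_command(plan=[0,-0.0004,0,0,0,0,-1,0,-0.0004,0,0,0,0,-1,0,-0.0004,0,0,0,0,-1,0,-0.0004,0,0,0,0,-1,0,-0.0004,0,0,0,0,-1])

```text
clock: 14.82
tool_pos: [462.4, 89.6, 43.8]
tool_rot: [179.9, -0.0, 93.8]
ft_force: [3.9, 1.4, -1.9]
finger_gap: 0.231
```

```bash
python3 -c "
from h import *
st()"
```

```text
14.8167 tray [-59.6  58.6] z 43.8 rot [179.91  -0.    93.85] F [ 3.9  1.4 -1.9]
```

>>> arm_command(plan=[0,-0.0003,0,0,0,0,-1,0,-0.0003,0,0,0,0,-1,0,-0.0003,0,0,0,0,-1,0,0,0,0,0,0,-1,0,0,0,0,0,0,-1])

```text
clock: 15.23
tool_pos: [462.2, 89.6, 44.1]
tool_rot: [179.8, -0.0, 93.8]
ft_force: [5.9, 2.5, -3.2]
finger_gap: 0.23
```

```bash
python3 -c "
from h import *
st()"
```

```text
15.2333 tray [-59.7  58.6] z 44.1 rot [ 1.7983e+02 -1.0000e-02  9.3850e+01] F [ 5.9  2.5 -3.2]
```

>>> arm_command(plan=[0,-0.0003,0,0,0,0,-1,0,-0.0003,0,0,0,0,-1,0,-0.0002,0,0,0,0,-1,0,0,0,0,0,0,-1,0,0,0,0,0,0,-1])

```text
clock: 15.65
tool_pos: [462.2, 89.6, 44.3]
tool_rot: [179.7, -0.0, 93.8]
ft_force: [5.7, 2.7, -3.0]
finger_gap: 0.232
```

>>> arm_command(plan=[0,0,0,0,0,0,-1,0,0,0,0,0,0,-1,0,0,0,0,0,0,-1,0,0,0,0,0,0,-1,0,0,0,0,0,0,-1])

```text
clock: 16.07
tool_pos: [462.2, 89.6, 44.3]
tool_rot: [179.7, -0.0, 93.8]
ft_force: [6.1, 3.5, -3.3]
finger_gap: 0.233
```

```bash
python3 -c "
from h import *
st();s=manip.snapshot('wrist');cv2.imwrite('pics/w6.png',s['color']);st()"
```

```text
16.0667 tray [-59.8  58.6] z 44.3 rot [ 1.7974e+02 -1.0000e-02  9.3840e+01] F [ 6.1  3.5 -3.3]
16.1167 tray [-59.8  58.6] z 44.3 rot [ 1.7974e+02 -1.0000e-02  9.3840e+01] F [ 7.4  2.9 -2.1]
```

View pics/w6.png

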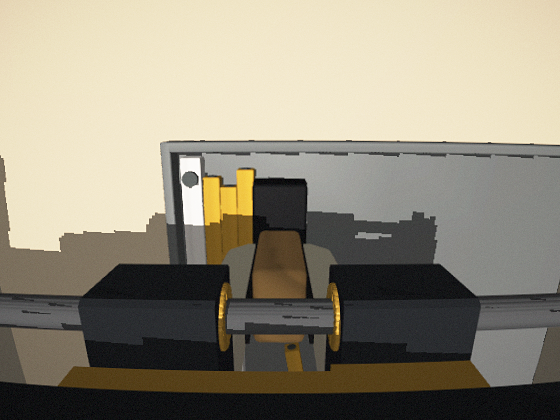

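The row lies packed and square against the bar at (203–253), with the force at about 7 N. I press slightly more to be safe, hold, then back off.

>>> arm_command(plan=[0,-0.0004,0,0,0,0,-1,0,-0.0004,0,0,0,0,-1,0,0,0,0,0,0,-1,0,0,0,0,0,0,-1,0,0,0,0,0,0,-1])

```text
clock: 16.53
tool_pos: [462.1, 89.6, 44.5]
tool_rot: [179.7, -0.0, 93.8]
ft_force: [8.2, 1.5, -3.1]
finger_gap: 0.237
```

>>> arm_command(plan=[0,-0.0002,0,0,0,0,-1,0,0,0,0,0,0,-1,0,0,0,0,0,0,-1,0,0,0,0,0,0,-1,0,0,0,0,0,0,-1])

```text
clock: 16.95
tool_pos: [462.1, 89.6, 44.6]
tool_rot: [179.6, -0.0, 93.8]
ft_force: [7.9, 2.9, -3.1]
finger_gap: 0.235
```

```bash
python3 -c "
from h import *
st();o=manip.observe();print(o['wrist_torque'],o['joint_torque'])"
```

```text
16.95 tray [-59.9  58.6] z 44.6 rot [ 1.7964e+02 -1.0000e-02  9.3840e+01] F [ 7.9  2.9 -3.1]
[ 0.64832649 -1.72667623  0.14674575] [ -0.75416185 -38.82541537 -15.81062257  -0.87782783   3.12778763
   0.12676162]
```

>>> arm_command(plan=[0,0.002,0,0,0,0,-1,0,0.004,0,0,0,0,-1,0,0.006,0,0,0,0,-1,0,0.006,0,0,0,0,-1,0,0.007,0,0,0,0,-1])

```text
clock: 17.37
tool_pos: [483.7, 90.9, 43.3]
tool_rot: [-179.9, -0.0, 93.9]
ft_force: [-0.8, -0.7, -0.8]
finger_gap: 0.233
```

>>> arm_command(plan=[0,0,-0.01,0,0,0,-1,0,0,-0.01,0,0,0,-1,0,0,-0.01,0,0,0,-1,0,0,-0.01,0,0,0,-1,0,0,-0.01,0,0,0,-1])

```text
clock: 17.78
tool_pos: [483.9, 91.0, 95.2]
tool_rot: [180.0, 0.0, 93.9]
ft_force: [-0.2, 0.2, -0.8]
finger_gap: 0.233
```

>>> arm_command(plan=[0,0.021,0,0,0,0,-1,-0.0167,0.021,0,0,0,0,-1,-0.0167,0.021,0,0,0,0,-1,-0.0167,0.021,0,0,0,0,-1,-0.0167,0.021,0,0,0,0,-1])

```text
clock: 18.2
tool_pos: [594.1, 30.8, 94.9]
tool_rot: [179.9, 0.0, 93.9]
ft_force: [1.2, -0.1, -1.4]
finger_gap: 0.232
```

>>> arm_command(plan=[-0.0167,0.021,0,0,0,0,-1,-0.0167,0.021,0,0,0,0,-1,-0.0167,0,0,0,0,0,-1,0,0,0,0,0,0,-1,0,0,0,0,0,0,-1])

```text
clock: 18.62
tool_pos: [638.3, -16.5, 94.1]
tool_rot: [-180.0, -0.0, 93.8]
ft_force: [1.0, -0.6, -0.6]
finger_gap: 0.233
```

```bash
python3 -c "
from h import *
s=manip.snapshot('wrist');st();cv2.imwrite('pics/w7.png',s['color']);
s=manip.snapshot('scene');st();cv2.imwrite('pics/s7.png',cv2.resize(s['color'][150:275,240:400],(768,600),interpolation=cv2.INTER_CUBIC))"
```

```text
18.6667 tray [108.4 -58.3] z 94.1 rot [-1.7997e+02 -3.0000e-02  9.3810e+01] F [-0.5  0.3 -1.4]
18.7167 tray [108.3 -57.8] z 94.1 rot [-1.7997e+02 -3.0000e-02  9.3850e+01] F [ 0.7  0.1 -1.5]
```

View pics/w7.png

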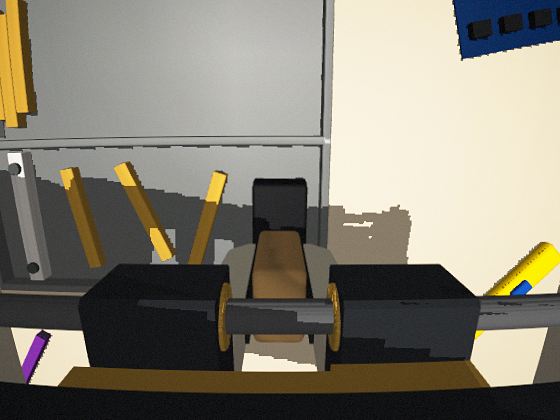

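The left row has stayed packed (top left, about (15,65)). The rake at (253–307, 180) hangs free in the right bay, beyond rods at (80,215), (143,210) and (210,215). I lower and comb.

>>> arm_command(plan=[0,0,0.012,0,0,0,-1,0,0,0.012,0,0,0,-1,0,0,0.012,0,0,0,-1,0,0,0.01,0,0,0,-1,0,0,0,0,0,0,-1])

```text
clock: 19.13
tool_pos: [635.9, -15.0, 44.0]
tool_rot: [-179.7, -0.1, 93.9]
ft_force: [-0.5, 0.4, -0.6]
finger_gap: 0.234
```

>>> arm_command(plan=[0,0,0.003,0,0,0,-1,0,0,0.001,0,0,0,-1,0,0,0,0,0,0,-1,0,0,0,0,0,0,-1,0,0,0,0,0,0,-1])

```text
clock: 19.55
tool_pos: [638.9, -15.9, 44.2]
tool_rot: [179.9, 0.0, 93.8]
ft_force: [0.1, 1.0, 0.1]
finger_gap: 0.234
```

```bash
python3 -c "
from h import *
st()"
```

```text
19.55 tray [109.3 -58.7] z 44.2 rot [1.7994e+02 2.0000e-02 9.3850e+01] F [0.1 1.  0.1]
```

>>> arm_command(plan=[0,-0.004,0.0005,0,0,0,-1,0,-0.004,0,0,0,0,-1,0,-0.004,0,0,0,0,-1,0,-0.004,0,0,0,0,-1,0,-0.004,0,0,0,0,-1])

```text
clock: 19.97
tool_pos: [617.9, -17.2, 43.3]
tool_rot: [-180.0, 0.0, 93.9]
ft_force: [-0.5, -0.4, -1.2]
finger_gap: 0.236
```

>>> arm_command(plan=[0,-0.004,0,0,0,0,-1,0,-0.004,0,0,0,0,-1,0,-0.004,0,0,0,0,-1,0,-0.004,0,0,0,0,-1,0,-0.004,0,0,0,0,-1])

```text
clock: 20.38
tool_pos: [598.2, -18.5, 43.2]
tool_rot: [180.0, 0.0, 93.9]
ft_force: [0.1, -0.2, -0.5]
finger_gap: 0.231
```

>>> arm_command(plan=[0,-0.004,0,0,0,0,-1,0,-0.004,0,0,0,0,-1,0,-0.004,0,0,0,0,-1,0,-0.004,0,0,0,0,-1,0,-0.004,0,0,0,0,-1])

```text
clock: 20.8
tool_pos: [578.3, -19.9, 43.2]
tool_rot: [180.0, 0.0, 93.9]
ft_force: [0.7, 0.6, -0.5]
finger_gap: 0.237
```

>>> arm_command(plan=[0,-0.004,0,0,0,0,-1,0,-0.004,0,0,0,0,-1,0,-0.004,0,0,0,0,-1,0,-0.004,0,0,0,0,-1,0,-0.004,0,0,0,0,-1])

```text
clock: 21.22
tool_pos: [558.3, -21.2, 43.2]
tool_rot: [180.0, 0.0, 93.9]
ft_force: [0.6, -0.6, -0.4]
finger_gap: 0.236
```

>>> arm_command(plan=[0,-0.004,0,0,0,0,-1,0,-0.004,0,0,0,0,-1,0,-0.004,0,0,0,0,-1,0,-0.004,0,0,0,0,-1,0,-0.004,0,0,0,0,-1])

```text
clock: 21.63
tool_pos: [538.3, -22.5, 43.2]
tool_rot: [180.0, 0.0, 93.9]
ft_force: [1.1, 0.3, -0.9]
finger_gap: 0.234
```

>>> arm_command(plan=[0,-0.003,0,0,0,0,-1,0,-0.003,0,0,0,0,-1,0,-0.003,0,0,0,0,-1,0,-0.003,0,0,0,0,-1,0,-0.003,0,0,0,0,-1])

```text
clock: 22.05
tool_pos: [523.6, -23.6, 43.2]
tool_rot: [180.0, 0.0, 93.9]
ft_force: [1.6, 0.8, -0.9]
finger_gap: 0.231
```

```bash
python3 -c "
from h import *
st()"
```

```text
22.05 tray [ -6.2 -58.5] z 43.2 rot [1.7999e+02 1.0000e-02 9.3860e+01] F [ 1.6  0.8 -0.9]
```

>>> arm_command(plan=[0,-0.003,0,0,0,0,-1,0,-0.003,0,0,0,0,-1,0,-0.003,0,0,0,0,-1,0,-0.003,0,0,0,0,-1,0,-0.003,0,0,0,0,-1])

```text
clock: 22.47
tool_pos: [508.5, -24.5, 43.2]
tool_rot: [180.0, 0.0, 93.9]
ft_force: [1.7, 0.2, -0.5]
finger_gap: 0.234
```

>>> arm_command(plan=[0,-0.0016,0,0,0,0,-1,0,-0.0016,0,0,0,0,-1,0,-0.0016,0,0,0,0,-1,0,-0.0016,0,0,0,0,-1,0,-0.0016,0,0,0,0,-1])

```text
clock: 22.88
tool_pos: [500.7, -25.1, 43.2]
tool_rot: [180.0, 0.0, 93.9]
ft_force: [1.9, 0.8, -1.2]
finger_gap: 0.235
```

```bash
python3 -c "
from h import *
st();s=manip.snapshot('wrist');cv2.imwrite('pics/w8.png',s['color'])"
```

```text
22.8833 tray [-29.1 -58.4] z 43.2 rot [179.99   0.    93.85] F [ 1.9  0.8 -1.2]
```

View pics/w8.png

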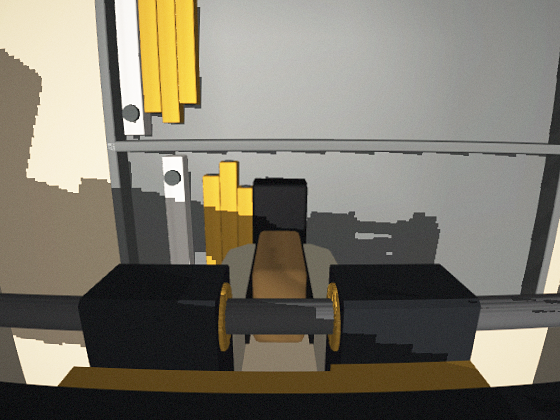

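The right rods are packed at (203–253), the bar edge is at (188), so about 9.5 mm remain. The left row is still fine at (140–200, 60).

>>> arm_command(plan=[0,-0.0014,0,0,0,0,-1,0,-0.0014,0,0,0,0,-1,0,-0.0012,0,0,0,0,-1,0,-0.001,0,0,0,0,-1,0,-0.0005,0,0,0,0,-1])

```text
clock: 23.35
tool_pos: [495.1, -25.4, 43.2]
tool_rot: [-180.0, -0.0, 93.9]
ft_force: [0.8, -0.0, -0.6]
finger_gap: 0.238
```

>>> arm_command(plan=[0,-0.0005,0,0,0,0,-1,0,-0.0005,0,0,0,0,-1,0,-0.0005,0,0,0,0,-1,0,-0.0005,0,0,0,0,-1,0,-0.0005,0,0,0,0,-1])

```text
clock: 23.77
tool_pos: [492.8, -25.6, 43.2]
tool_rot: [180.0, -0.0, 93.9]
ft_force: [1.2, 0.7, -1.0]
finger_gap: 0.235
```

```bash
python3 -c "
from h import *
st()"
```

```text
23.7667 tray [-37.1 -58.4] z 43.2 rot [180.    -0.    93.85] F [ 1.2  0.7 -1. ]
```

>>> arm_command(plan=[0,-0.0005,0,0,0,0,-1,0,-0.0005,0,0,0,0,-1,0,-0.0005,0,0,0,0,-1,0,-0.0005,0,0,0,0,-1,0,-0.0004,0,0,0,0,-1])

```text
clock: 24.18
tool_pos: [490.9, -25.7, 43.2]
tool_rot: [179.9, -0.0, 93.8]
ft_force: [4.0, 2.0, -1.9]
finger_gap: 0.236
```

```bash
python3 -c "
from h import *
st()"
```

```text
24.1833 tray [-39.  -58.4] z 43.2 rot [179.93  -0.    93.85] F [ 4.   2.  -1.9]
```

Contact again. I step the force up the same way as before.

>>> arm_command(plan=[0,-0.0004,0,0,0,0,-1,0,-0.0004,0,0,0,0,-1,0,-0.0004,0,0,0,0,-1,0,0,0,0,0,0,-1,0,0,0,0,0,0,-1])

```text
clock: 24.6
tool_pos: [490.7, -25.7, 43.5]
tool_rot: [179.8, 0.0, 93.8]
ft_force: [5.7, 2.9, -2.7]
finger_gap: 0.231
```

>>> arm_command(plan=[0,-0.0004,0,0,0,0,-1,0,-0.0004,0,0,0,0,-1,0,0,0,0,0,0,-1,0,0,0,0,0,0,-1,0,0,0,0,0,0,-1])

```text
clock: 25.02
tool_pos: [490.7, -25.7, 43.7]
tool_rot: [179.7, 0.0, 93.8]
ft_force: [6.9, 2.7, -4.7]
finger_gap: 0.237
```

```bash
python3 -c "
from h import *
st()"
```

```text
25.0167 tray [-39.2 -58.4] z 43.7 rot [1.7973e+02 1.0000e-02 9.3830e+01] F [ 6.9  2.7 -4.7]
```

>>> arm_command(plan=[0,-0.0004,0,0,0,0,-1,0,-0.0004,0,0,0,0,-1,0,-0.0002,0,0,0,0,-1,0,0,0,0,0,0,-1,0,0,0,0,0,0,-1])

```text
clock: 25.43
tool_pos: [490.5, -25.8, 44.0]
tool_rot: [179.6, 0.0, 93.8]
ft_force: [8.8, 4.9, -3.6]
finger_gap: 0.233
```

>>> arm_command(plan=[0,0,0,0,0,0,-1,0,0,0,0,0,0,-1,0,0,0,0,0,0,-1,0,0,0,0,0,0,-1,0,0,0,0,0,0,-1])

```text
clock: 25.85
tool_pos: [490.5, -25.8, 44.0]
tool_rot: [179.6, 0.0, 93.8]
ft_force: [8.9, 3.4, -3.8]
finger_gap: 0.233
```

>>> arm_command(plan=[0,0,0,0,0,0,-1,0,0,0,0,0,0,-1,0,0,0,0,0,0,-1,0,0,0,0,0,0,-1,0,0,0,0,0,0,-1])

```text
clock: 26.27
tool_pos: [490.5, -25.8, 44.0]
tool_rot: [179.6, 0.0, 93.8]
ft_force: [9.5, 4.5, -3.5]
finger_gap: 0.238
```

>>> arm_command(plan=[0,0.002,0,0,0,0,-1,0,0.004,0,0,0,0,-1,0,0.006,0,0,0,0,-1,0,0.006,0,0,0,0,-1,0,0.007,0,0,0,0,-1])

```text
clock: 26.68
tool_pos: [512.2, -24.2, 42.9]
tool_rot: [-179.9, -0.0, 93.9]
ft_force: [0.6, 0.7, -0.4]
finger_gap: 0.23
```

>>> arm_command(plan=[0,0,-0.02,0,0,0,-1,0,0,-0.02,0,0,0,-1,0,0,-0.02,0,0,0,-1,0,0,-0.02,0,0,0,-1,0,0,0,0,0,0,-1])

```text
clock: 27.1
tool_pos: [515.1, -24.9, 126.7]
tool_rot: [179.7, 0.1, 93.9]
ft_force: [1.1, -0.0, -1.0]
finger_gap: 0.229
```

```bash
python3 -c "
from h import *
o=manip.observe();print(o['tool_pos'],o['tool_rot'],o['joint_pos'])
a=np.radians(6.85)
"
```

```text
[515.08253133 -24.9228647  126.74573761] [1.79653945e+02 1.27952590e-01 9.38615640e+01] [-1.51715621e+01  1.58372720e+01  1.00389660e+02 -9.06085716e-03
  6.34042052e+01 -1.90294821e+01]
```

>>> arm_command(plan=[0,0,0,0,0,5.35,-1,0,0,0,0,0,5.35,-1,-0.02,0.004,0,0,0,0,-1,-0.03,0.006,0,0,0,0,-1,-0.036,0.007,0,0,0,0,-1])

```text
clock: 27.52
tool_pos: [518.5, -110.9, 122.0]
tool_rot: [-179.9, -0.1, 83.3]
ft_force: [0.2, -0.2, -1.7]
finger_gap: 0.234
```

>>> arm_command(plan=[-0.036,0.007,0,0,0,0,-1,-0.036,0.007,0,0,0,0,-1,-0.036,0.007,0,0,0,0,-1,-0.034,0.007,0,0,0,0,-1,-0.026,0.005,0,0,0,0,-1])

```text
clock: 27.93
tool_pos: [531.3, -285.3, 121.6]
tool_rot: [-179.9, 0.0, 83.1]
ft_force: [0.8, -0.4, -0.0]
finger_gap: 0.234
```

>>> arm_command(plan=[-0.018,0.003,0,0,0,0,-1,0,0,0.012,0,0,0,-1,0,0,0.012,0,0,0,-1,0,0,0.012,0,0,0,-1,0,0,0.012,0,0,0,-1])

```text
clock: 28.35
tool_pos: [532.0, -300.6, 73.0]
tool_rot: [-179.9, -0.1, 83.1]
ft_force: [-0.9, 0.7, -0.7]
finger_gap: 0.234
```

>>> arm_command(plan=[0,0,0.012,0,0,0,-1,0,0,0.01,0,0,0,-1,0,0,0,0,0,0,-1,0,0,0,0,0,0,-1,0,0,0,0,0,0,-1])

```text
clock: 28.77
tool_pos: [532.9, -300.8, 53.5]
tool_rot: [180.0, 0.0, 83.2]
ft_force: [-0.4, 0.9, -1.2]
finger_gap: 0.231
```

```bash
python3 -c "
from h import *
o=manip.observe();print(o['tool_pos'],o['tool_rot'],o['ft_force'])"
```

```text
[ 532.94351526 -300.80768782   53.53523108] [1.79961926e+02 2.52763629e-02 8.31658882e+01] [-0.41606295  0.9230378  -1.24513372]
```

>>> arm_command(plan=[0,0,0.004,0,0,0,-1,0,0,0.004,0,0,0,-1,0,0,0.003,0,0,0,-1,0,0,0.001,0,0,0,-1,0,0,0,0,0,0,-1])

```text
clock: 29.18
tool_pos: [532.4, -300.5, 40.9]
tool_rot: [-180.0, -0.0, 83.2]
ft_force: [-0.0, -0.2, -0.7]
finger_gap: 0.232
```

>>> arm_command(plan=[0,0,0.0005,0,0,0,-1,0,0,0.0005,0,0,0,-1,0,0,0,0,0,0,-1,0,0,0,0,0,0,-1,0,0,0,0,0,0,-1])

```text
clock: 29.6
tool_pos: [532.6, -300.8, 40.6]
tool_rot: [180.0, 0.0, 83.2]
ft_force: [-1.8, 1.1, 3.4]
finger_gap: 0.235
```

```bash
python3 -c "
from h import *
o=manip.observe();print(o['tool_pos'],o['tool_rot'],o['ft_force'])"
```

```text
[ 532.57847863 -300.75126848   40.59076079] [1.79984242e+02 1.55599922e-02 8.31551205e+01] [-1.84655061  1.14425698  3.42394586]
```

The rake stands on the pad, with 3.4 N upward on the tool. I open and lift.

>>> arm_command(plan=[0,0,0,0,0,0,-0.4,0,0,0,0,0,0,0,0,0,0,0,0,0,0.3,0,0,0,0,0,0,0.3,0,0,0,0,0,0,0.3])

```text
clock: 30.02
tool_pos: [532.5, -300.6, 40.0]
tool_rot: [-180.0, -0.0, 83.2]
ft_force: [0.6, -0.2, -0.0]
finger_gap: 0.535
```

>>> arm_command(plan=[0,0,0,0,0,0,0.3,0,0,0,0,0,0,0.3,0,0,-0.01,0,0,0,0.3,0,0,-0.02,0,0,0,0.3,0,0,-0.03,0,0,0,0.3])

```text
clock: 30.43
tool_pos: [531.0, -299.4, 98.8]
tool_rot: [-179.7, -0.2, 83.2]
ft_force: [0.1, -0.0, 0.4]
finger_gap: 0.65
```

>>> arm_command(plan=[0,0,-0.03,0,0,0,0.3,0,0,-0.03,0,0,0,0.3,0,0,-0.03,0,0,0,0.3,0,0,-0.01,0,0,0,0.3,0,0,0,0,0,0,0.3])

```text
clock: 30.85
tool_pos: [534.1, -301.9, 204.3]
tool_rot: [179.6, 0.2, 83.2]
ft_force: [0.0, 0.6, -0.5]
finger_gap: 0.649
```

Run:
```python
from h import *
manip.snapshot("wrist");w=manip.snapshot("wrist");s=manip.snapshot("scene")
a=cv2.resize(s["color"][135:275,160:370],(800,533),interpolation=cv2.INTER_CUBIC)
cv2.imwrite("pics/final.png",a)
print(manip.observe()["tool_pos"],manip.observe()["finger_gap"])
```

```text
[ 531.7042276  -299.99646316  198.44890745] 0.6511036253155682
```

View pics/final.png

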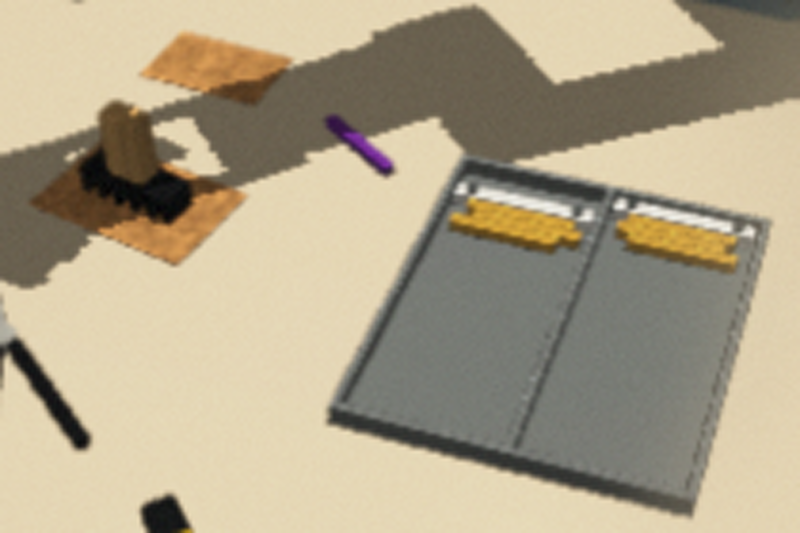

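The final view shows both rows packed at their bars, at (515,225) and (678,242). The rake stands upright near the middle of the larger brown pad at (137,165), and the pliers are in place.

```bash
python3 -c "
from bench import manip
print(manip.sign_off())"
```

```text
the job is handed in; nothing more can be done
None
```

I combed the left row and then the right row against their stop bars and stood the rake back on the larger brown pad. I handed in at about 31 s of the 72 s allowed.

- **Left bay:** I felt the bar at tray x of about -105 mm. The press measured about 6 to 8 N along x for over a second.
- **Right bay:** I felt the bar at about -84 mm. The press measured about 9 N along x for a second, or roughly 10 N including the sideways reading. That is a little over the 8 N asked for.
- **Last checks:** The final scene picture shows both rows flat and square at their bars. The rake stands upright on its pad, about 1 mm from the estimated centre. The gripper was lifted clear at about z = 200 mm.
- **Not checked:** I judged the rod angles by eye in the pictures and did not measure them at the end. Contact forces come from the wrist sensor only. I did not look at the tape roll or fan after the job. The pliers were only partly in the last view and looked unmoved. No verdict was reported.
- **Over budget:** I viewed 13 pictures, three past the 10 allowed.

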